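# Seat the tube-block plate on its two locating pins

### The job

Push the orange plate sideways across the aluminium bed, with the dark fence to guide it, until its two holes drop over the two brass pins and it lies flat, fully down in the grey nest. Only push or press on the orange plate itself: never lift it, and do not touch the black tube block or the capped tubes on it. Leave the bottle, the tip rack and the vial where they stand, and finish with the hand clear.

Things in the scene. Friction and masses are not known exactly. Their poses are not given: they have to be found in the camera images.
- bed: Fixed loading bed, 165 (x) by 316 (y) mm. Origin: on the bench surface, midway between the two pins; x points away from the robot across the bed to the fence, y along the fence from the deck to the nest (robot's left), z up. Grey nest: floor 12 mm above the bench (8 mm below the deck), y = -58 to +68 mm, open at its end.
- deck_mid (a point): Centre of the aluminium deck's top face, 20 mm above the bench. In the bed's frame the deck spans x = -90 to +60 mm and y = -248 to -58 mm; at y = -58 mm it steps down 8 mm to the nest.
- fence_mid (a point): Middle of the top edge of the dark fence's face, which runs along the whole far side of deck and nest at bed x = +60.5 mm and faces the robot; 12 mm thick, its top 34 mm above the bench.
- pin_near (a point): Top of the brass pin nearer the robot, at bed x = -47 mm, y = 0: 10 mm diameter with a domed top, 7.5 mm tall above the nest floor (0.5 mm below deck level).
- pin_far (a point): Top of the brass pin nearer the fence, at bed x = +47 mm, y = 0: the same as the other pin.
- plate: Loose orange plate, 120 (x) by 110 (y) by 14 mm thick, about 0.5 kg with its block. Origin: centre of its underside; axes as the bed's when square to it. Two 13 mm through holes at x = -47 and +47 mm, y = 0. Starts flat on the deck, its far edge some 13 to 27 mm short of the fence, turned up to 10 degrees. Seated: origin 12 mm above the bed's, far edge 0.5 mm off the fence, top 6 mm above deck level.
- plate_hole0 (a point): Upper mouth of the plate's hole at x = -47 mm (nearer the robot), ringed in black. Pushed along the fence towards the nest, the plate rides level on deck and pin tops until its holes meet the pins.
- plate_hole1 (a point): Upper mouth of the plate's hole at x = +47 mm (nearer the fence), ringed in black. The plate's top is bare where its y is over -10 mm and may be pressed there.
- tube_block: Black block, 100 (x) by 36 (y) by 18 mm tall, fixed on the plate's trailing half (the plate's centre of mass lies about 12 mm to -y of its centre), with six capped tubes 12 mm above it: their tops are 44 mm above the plate's underside. Origin: centre of the block's underside, at plate x = 0, y = -29 mm. Not to be touched.
- reagent_bottle: Amber bottle with white cap, 60 mm diameter, 125 mm tall, standing beyond the fence. Origin: centre of its underside. Bystander.
- tip_rack: White pipette-tip rack, 85 mm (x) by 120 mm (y) by 55 mm tall, standing to the left of the nest. Origin: centre of its underside. Bystander.
- vial: Small white vial with red cap, 28 mm diameter, 48 mm tall, standing on the robot's side of the nest. Origin: centre of its underside. Bystander.
There are look-alikes about, which are no part of the job. There is more than one size of the plate; the job needs the middle-sized.

How it is judged:
At the end, for the whole second after the job is handed in: The plate rests over both pins: its centre within 3 mm of the point midway between the pins along each bed axis, its underside less than 1.8 mm above the nest floor, square to the bed within 0.05 rad, level within 0.025 rad, and at rest (x of plate in the frame of bed between -0.003 and 0.003 m and y of plate in the frame of bed between -0.003 and 0.003 m and z of plate in the frame of bed below 0.0138 m and angle between the x axis of plate and the x axis of bed, either way round below 0.05 rad and angle between plate's own z axis and vertical below 0.025 rad and linear speed of plate below 0.01 m/s and angular speed of plate below 0.05 rad/s); the robot touches nothing.
It fails at once if the plate is lifted more than 7 mm above the deck level or tipped by more than 0.2 rad (height (world z) of plate above 0.027 m or angle between plate's own z axis and vertical above 0.2 rad).
It fails at once if the robot touches the tube block or its tubes (contact force between any of the arm, the fingers and tube_block above 0.3 N).
It fails at once if the reagent bottle is moved by more than 20 mm or tipped over (distance of reagent_bottle from where it was at the start of the episode above 0.02 m or angle between reagent_bottle's own z axis and vertical above 0.3 rad).
It fails at once if the tip rack is moved by more than 20 mm or tipped over (distance of tip_rack from where it was at the start of the episode above 0.02 m or angle between tip_rack's own z axis and vertical above 0.3 rad).
It fails at once if the vial is moved by more than 20 mm or tipped over (distance of vial from where it was at the start of the episode above 0.02 m or angle between vial's own z axis and vertical above 0.3 rad).
It also fails if it takes over 56 s, if anything falls off the work surface, if the arm or the gripper's body presses on something with over 40 N, if the wrist force passes 120 N, or if a joint passes its speed limit or range.

### The arm

A 7-joint arm with a two-finger parallel gripper is mounted at the origin on the work surface. World frame = base frame: x ahead of the robot, y to its left, z up, the work surface at z = 0. Lengths are in m, angles in rad, forces in N, time in s.
With the tool pointing down it reaches from about 0.4 to 0.85 m from the base axis. Payload 10.4 kg.
Tool frame: the origin (TCP) lies between the finger pads; the fingertips stand 19 mm ahead of it and the grasp point (between the pads) is the TCP (manip.tip_reach is the z of the fingertips in the tool frame, in m); z points along the fingers, y is the direction in which the jaws open and shut (so a half turn about z gives the same grasp; the last joint's range is limited). The gripper opens to 85 mm and grips with 20 to 120 N. Pads are 22 mm wide; open, the fingers measure 114 mm over their backs; the gripper's body (76 mm by 85 mm) begins 54 mm behind the grasp point. The pads swing forward as they close: fully open they stand 13 mm farther back than shut.
Start: joints at [-1.156, 0.332, -0.065, 1.46, 0.022, 1.35, -0.088], TCP at [0.265, 0.566, 0.228] pointing down, gripper open.
Joint ranges: [-2.6, 2.6], [-0.5, 2.12], [-1.47, 1.34], [0.16, 2.42], [-1.27, 4.41], [0.06, 2.06], [-2.6, 2.6]. Speed limits (rad/s): [2.22, 2.22, 2.79, 2.79, 3.14, 3.14, 3.14].

### API

Orientations are given as a unit quaternion [x, y, z, w].
In Python, from workcell import sensors, cams, manip gives the robot as it stands.
- The arm moves only by the shell command python3 -m jog 'ROWS' [FORCE]. ROWS is JSON, a list of rows, each a list of 3 entries, a list of its own where there are three numbers: the shift along the world's x, y, z in m, then the turn, a rotation vector about the world's x, y, z in rad, then the opening in per cent of the stroke, from 0 (shut) to 100 (fully open). In form: [[[dx, dy, dz], [wx, wy, wz], grip], ...]. A call has 1 to 5 rows; each row shifts and turns the pose as measured when the row begins; what a row does not reach is not made up. A row lasts 1/8 s, in which the tool goes at most 62.5 mm and 10.7 degrees, less where a joint would pass 70% of its speed; a pose out of reach is approached as far as the arm can. A call with a gripper value outside its range is refused whole. The fingers move at their own pace and stop on an object; FORCE is the grip in N (left out, the last holds). Time passes only in rows, so rows that do not move let the fingers close. It gives the time, the measured TCP pose, the force and the opening at its end, in the units of the state.
- sensors.get_obs(): the state, without advancing time (a new reading comes with each control period).
- cams.camera(name): name is "scene" or "top"; returns (picture, depth): 480x640x3 uint8, red, green, blue; 480x640 float32, m along the optical axis (not along the pixel's ray), 0 where there is no reading.
- cams.camera_model(name): a dict with "intrinsics" (3x3 intrinsics, pixels), "view" (4x4, takes a point from world to camera coordinates). Camera axes: x right, y down, z forward; pixel columns grow to the right and rows downward; lengths in m; the calibration is good to about 2 mm. A picture is of the moment at which its call begins. camera_model takes no time and is no camera call.
- manip.hand_in(): hands the job in, once; it reports no verdict.
The state is a dict: "clock": time; "joint_pos": joint angles; "joint_velocities": joint speeds; "tau": joint torques, N m; "position": TCP position; "ee_rot": TCP orientation; "ft_force": force on the tool from outside, world axes, zero at the start; "torque": the same for the moment, N m; "grip_width": opening from 0.0 (shut) to 1.0 (fully open).
Only numpy, scipy, OpenCV 4.12 (cv2) and the standard library are available. Lean on these libraries where they do the work, as an engineer would, in place of code of your own. Each camera call takes 0.05 s, during which the arm holds its last target.

## Working session

There is one attempt and no reset: what is moved stays moved. The work goes in short steps, Python scripts to look and compute and a shell command to move; the robot and the scene stay as the last step left them, time stands still between calls to the robot, and variables do not carry over. Pictures are saved under pics/ and viewed, and the job is handed in when it is done.

```bash
ls; mkdir -p pics; python3 - <<'E'
from workcell import sensors,cams,manip
import cv2,numpy as np
o=sensors.get_obs(); print(o)
print(manip.tip_reach)
for n in("scene","top"):
    p,d=cams.camera(n); cv2.imwrite(f"pics/{n}0.png",p[:,:,::-1]); np.save(f"{n}d.npy",d); np.save(f"{n}p.npy",p)
    print(cams.camera_model(n))
E
```

```text
pics
{'clock': 0.0, 'joint_pos': array([-1.15557168,  0.33286689, -0.06469728,  1.46091683,  0.02163011,
        1.34991595, -0.0885201 ]), 'joint_velocities': array([-3.60683209e-05, -9.48262365e-04, -4.51218931e-06,  9.20247145e-04,
       -1.04647893e-03,  2.55102185e-03, -1.13910290e-03]), 'tau': array([ 1.33232936e-05, -6.25452518e+01,  4.90162591e-02, -3.91595900e+01,
        1.61348982e-02,  1.00282294e-02,  4.31216151e-06]), 'position': array([0.26483849, 0.56570141, 0.22713075]), 'ee_rot': array([ 2.17165820e-01,  9.76134473e-01, -6.97283718e-04, -1.06108587e-04]), 'ft_force': array([-0.12801942,  0.32886943, -0.4542767 ]), 'torque': array([ 0.01664111, -0.03133545,  0.02370565]), 'grip_width': 1.0023037878761019}
0.019
{'intrinsics': array([[499.70527223,   0.        , 314.70201018],
       [  0.        , 499.70527223, 241.33479174],
       [  0.        ,   0.        ,   1.        ]]), 'view': array([[-0.60653964,  0.79493967, -0.01343809,  0.33585648],
       [ 0.41375501,  0.30117224, -0.85912867, -0.16043613],
       [-0.67890829, -0.52665567, -0.51158317,  1.31906978],
       [ 0.        ,  0.        ,  0.        ,  1.        ]])}
{'intrinsics': array([[491.89136554,   0.        , 321.91000014],
       [  0.        , 491.89136554, 247.96119582],
       [  0.        ,   0.        ,   1.        ]]), 'view': array([[ 0.0617858 , -0.99808386, -0.00333527, -0.03161357],
       [-0.97794319, -0.05987031, -0.20010663,  0.5559275 ],
       [ 0.19952351,  0.01562545, -0.97976845,  0.85454813],
       [ 0.        ,  0.        ,  0.        ,  1.        ]])}
```

View pics/scene0.png

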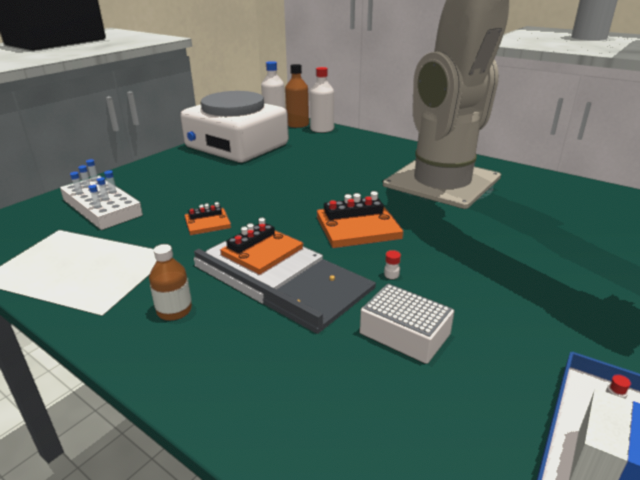

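View pics/top0.png

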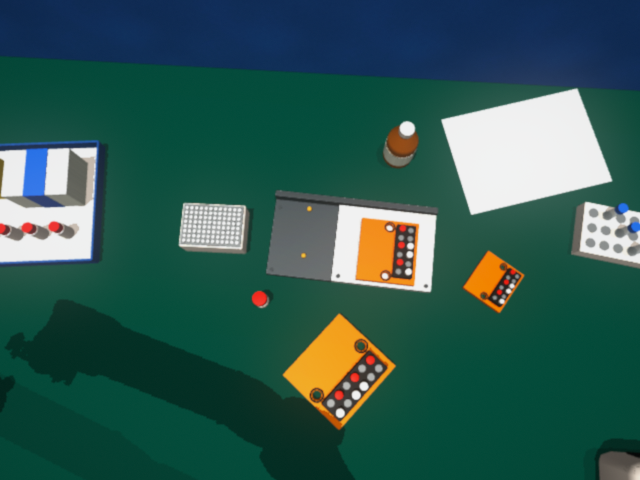

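The top view shows the bed with the pins at about (309,209) and (304,256). The middle-sized plate is on the deck at about (388,252), with its holes at (390,228) and (385,276). I'll zoom in and measure these.

```bash
cat > h.py <<'E'
from workcell import sensors,cams,manip
import cv2,numpy as np
def px2w(n,u,v,z):
    m=cams.camera_model(n);K=np.array(m["intrinsics"]);V=np.array(m["view"])
    r=np.linalg.inv(K)@[u,v,1.]; R=V[:3,:3];t=V[:3,3]
    c=-R.T@t; d=R.T@r
    return c+d*(z-c[2])/d[2]
def w2px(n,p):
    m=cams.camera_model(n);K=np.array(m["intrinsics"]);V=np.array(m["view"])
    q=K@(V[:3,:3]@np.asarray(p)+V[:3,3]); return q[:2]/q[2]
def cloud(n,d):
    m=cams.camera_model(n);K=np.array(m["intrinsics"]);V=np.array(m["view"])
    v,u=np.mgrid[:480,:640]
    P=np.stack([(u-K[0,2])*d/K[0,0],(v-K[1,2])*d/K[1,1],d],-1)
    return (P-V[:3,3])@V[:3,:3]
E
python3 - <<'E'
from h import *
p=np.load("topp.npy");d=np.load("topd.npy")
c=p[180:300,260:445,::-1]; cv2.imwrite("pics/z.png",cv2.resize(c,None,fx=4.3,fy=4.3,interpolation=cv2.INTER_CUBIC)[:600,:800])
W=cloud("top",d)
for (u,v) in [(309,209),(304,256),(290,240),(340,210),(370,250),(428,250),(350,200),(404,130),(260,298),(213,226)]: print(u,v,W[v,u])
hsv=cv2.cvtColor(p,cv2.COLOR_RGB2HSV)
m=cv2.inRange(hsv,(5,150,120),(22,255,255)); m[:190]=0;m[300:]=0;m[:,:345]=0;m[:,430:]=0
m=cv2.morphologyEx(m,cv2.MORPH_OPEN,np.ones((3,3),np.uint8))
cs,_=cv2.findContours(m,0,2)
for cc in cs:
    if cv2.contourArea(cc)>100: print(cv2.contourArea(cc),cv2.minAreaRect(cc),cv2.boxPoints(cv2.minAreaRect(cc)))
pm=cv2.inRange(hsv,(12,120,120),(35,255,255));
n,l,s,ct=cv2.connectedComponentsWithStats(pm[195:275,275:330])
print(s,ct+[275,195])
E
```

```text
309 209 [0.64054506 0.03326115 0.01933557]
304 256 [0.546771   0.0366552  0.01773085]
290 240 [0.57759752 0.06630921 0.01302401]
340 210 [ 0.64220649 -0.02747802  0.01935149]
370 250 [ 0.56316039 -0.08832967  0.03302802]
428 250 [ 0.57312928 -0.20118637  0.01776026]
350 200 [ 0.6587259  -0.04539399  0.03557114]
404 130 [ 0.7672652  -0.13215843  0.12560257]
260 298 [0.45834171 0.11029303 0.04662487]
213 226 [0.58619319 0.20844916 0.05619733]
2115.5 ((387.4942321777344, 251.55340576171875), (58.3895149230957, 61.88267517089844), 6.170175075531006) [[355.14297 279.17758]
 [361.79422 217.6534 ]
 [419.8455  223.92923]
 [413.19424 285.45343]]
[[   0    0   55   80 4357]
 [  32   11    5    6   22]
 [  26   58    5    5   21]] [[301.9605233  234.53339454]
 [308.86363636 208.31818182]
 [303.         255.        ]]
```

View pics/z.png

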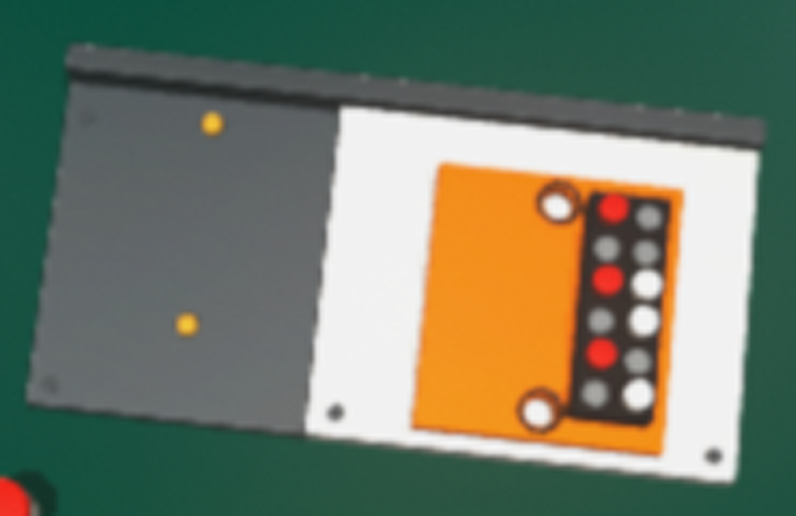

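```bash
python3 - <<'E'
from h import *
def zp(a): return ((a[0]+.5)/4.3-.5+260,(a[1]+.5)/4.3-.5+180)
pf=px2w("top",308.9,208.3,.0195)[:2];pn=px2w("top",303.2,255.2,.0195)[:2]
print("pins",pf,pn,np.linalg.norm(pf-pn))
ex=(pf-pn)/np.linalg.norm(pf-pn);print("yaw pins",np.arctan2(ex[1],ex[0]))
# deck pts
st=[(341,105),(306,434)]; A=[px2w("top",*zp(a),.02)[:2] for a in st]
v=A[0]-A[1];print("step",A,np.arctan2(v[1],v[0]),np.linalg.norm(v))
nr=px2w("top",*zp((737,482)),.02)[:2]; print("deck near right",nr); v=A[1]-nr; print(np.linalg.norm(v),"yaw",np.arctan2(-v[0],v[1]))
fl=[px2w("top",*zp(a),.034)[:2] for a in [(70,66),(763,146)]]; v=fl[0]-fl[1];print("fence top edge",np.linalg.norm(v),np.arctan2(-v[0],v[1]))
C=[px2w("top",*zp(a),.034)[:2] for a in [(439,163),(683,190),(661,455),(412,428)]]
for i in range(4):
    v=C[i]-C[i-1];print("edge",np.linalg.norm(v),np.arctan2(v[1],v[0]))
c=np.mean(C,0)
o=(pf+pn)/2
for th in [-.055,-.045,np.arctan2(ex[1],ex[0])]:
    R=np.array([[np.cos(th),-np.sin(th)],[np.sin(th),np.cos(th)]])
    print(th,"o",o,"plate c bed",R.T@(c-o),[R.T@(q-o) for q in C],"step",[R.T@(q-o) for q in A+[nr]],"fence",[R.T@(q-o) for q in fl])
H=[px2w("top",*zp(a),.034)[:2] for a in [(558,203),(540,411)]];print("holes",H,np.linalg.norm(H[0]-H[1]),np.mean(H,0),c); v=H[0]-H[1];print(np.arctan2(v[1],v[0]))
E
```

```text
pins [0.64190624 0.03354424] [0.54791099 0.03820627] 0.09411078762830047
yaw pins -0.049557933352004764
step [array([ 0.65400928, -0.02468881]), array([ 0.50212106, -0.01754604])] -0.04699187528512135 0.15205607007970073
deck near right [ 0.49252634 -0.20791613]
0.1906117199242204 yaw -0.05035775022258233
fence top edge 0.31303521452820654 -0.05881305670501292
edge 0.12006755028952387 -0.05241068120206901
edge 0.1091704164611286 -1.6239891058923543
edge 0.11946599105163652 3.084254407545876
edge 0.1085829428405522 1.5231527812804555
-0.055 o [0.59490861 0.03587526] plate c bed [-0.02337105 -0.1582903 ] [array([ 0.03641351, -0.1036973 ]), array([ 0.0366108 , -0.21286754]), array([-0.08285486, -0.2125882 ]), array([-0.08365364, -0.10400819])] step [array([ 0.06234064, -0.05722359]), array([-0.08971055, -0.05844126]), array([-0.08882569, -0.24905093])] fence [array([0.06218554, 0.06622188]), array([ 0.06099192, -0.24681106])]
-0.045 o [0.59490861 0.03587526] plate c bed [-0.02495276 -0.15804868] [array([ 0.03537473, -0.10405624]), array([ 0.03448033, -0.21322299]), array([-0.08497657, -0.21174903]), array([-0.08468952, -0.10316647])] step [array([ 0.0617653 , -0.05784413]), array([-0.09029047, -0.05754125]), array([-0.09131172, -0.24815023])] fence [array([0.06284464, 0.06559672]), array([ 0.0585208 , -0.24740863])]
-0.049557933352004764 o [0.59490861 0.03587526] plate c bed [-0.02423212 -0.15816077] [array([ 0.03584864, -0.10389393]), array([ 0.03545183, -0.21306362]), array([-0.08401055, -0.21213415]), array([-0.08421842, -0.1035514 ])] step [array([ 0.0620283 , -0.05756201]), array([-0.09002726, -0.05795219]), array([-0.09017972, -0.24856385])] fence [array([0.062545  , 0.06588248]), array([ 0.05964786, -0.24713933])]
holes [array([ 0.61040926, -0.12334121]), array([ 0.51654865, -0.11872254])] 0.09397418280499452 [ 0.56347895 -0.12103188] [ 0.56287133 -0.12089093]
-0.04916809724650922
```

The pins come out 94.1 mm apart (94 given), and the plate edges 120 and 109 mm (120 and 110 given), so the measurement holds up. The bed origin is at (0.595, 0.036) with yaw −0.050. The plate centre is at bed (−24, −158) mm and nearly square.

The plan is two pushes with the open fingers as a two-point pusher. First I push the near edge toward the fence, then the trailing edge toward the nest.

```bash
python3 -m jog '[[[0.05,-0.03,0],[0,0,0.13],100],[[0.05,-0.04,0],[0,0,0.13],100],[[0.04,-0.05,0],[0,0,0.13],100],[[0.02,-0.06,0],[0,0,0],100],[[0.01,-0.06,0],[0,0,0],100]]'
python3 -m jog '[[[0.01,-0.06,0],[0,0,0],100],[[0,-0.06,0],[0,0,0],100],[[0,-0.06,0],[0,0,0],100],[[0,-0.06,0],[0,0,0],100],[[0,-0.06,0],[0,0,0],100]]'
```

```text
clock: 0.72
position: [0.4323, 0.3265, 0.2238]
ee_rot: [0.013, 1.0, -0.002, -0.002]
ft_force: [1.2, 0.1, -0.1]
grip_width: 0.998
clock: 1.35
position: [0.4412, 0.0164, 0.2226]
ee_rot: [0.014, 1.0, -0.002, -0.003]
ft_force: [1.2, -0.2, 0.1]
grip_width: 0.997
```

```bash
python3 -m jog '[[[0.01,-0.05,0],[0,0,-0.02],100],[[0.01,-0.05,0],[0,0,0],100],[[0.004,-0.03,-0.03],[0,0,0],100],[[0,-0.005,-0.05],[0,0,0],100],[[0,0,-0.04],[0,0,0],100]]'
python3 - <<'E'
from h import *
for n in("scene","top"):
    p,d=cams.camera(n); cv2.imwrite(f"pics/{n}1.png",p[:,:,::-1])
E
```

```text
clock: 1.98
position: [0.4656, -0.1289, 0.1023]
ee_rot: [0.029, 1.0, -0.002, 0.001]
ft_force: [0.3, -0.3, 0.4]
grip_width: 1.001
```

View pics/scene1.png

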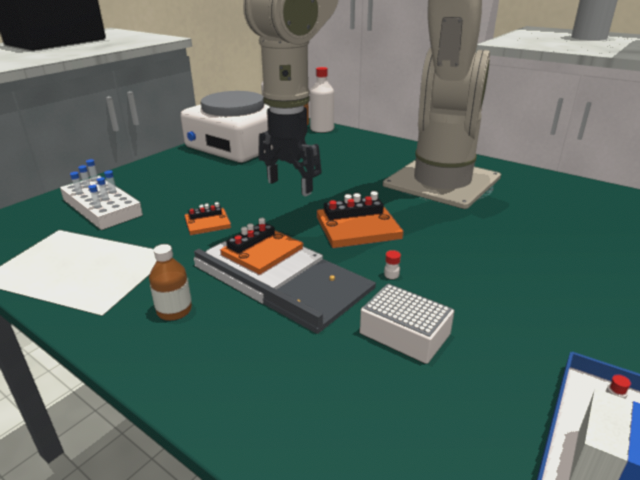

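View pics/top1.png

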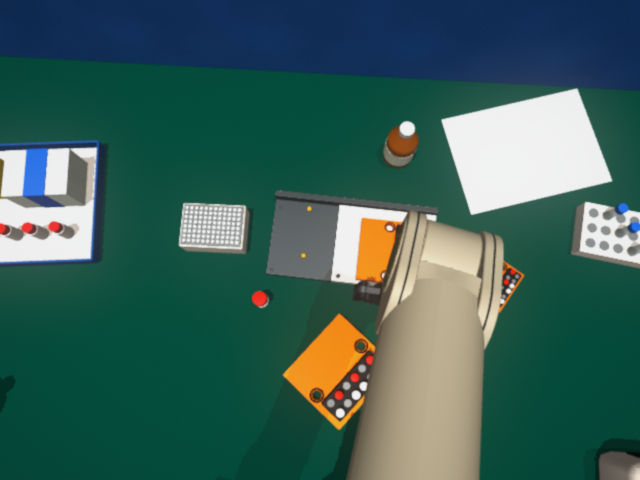

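The hand is open on the robot side of the plate, with its fingertips at scene pixels (271,180) and (307,191). I'll read the actual tip height from the depth image.

```bash
cat >> h.py <<'E'
def tips(n="scene"):
    p,d=cams.camera(n);o=sensors.get_obs();t=o["position"];W=cloud(n,d)
    m=(d>0)&(np.abs(W[...,0]-t[0])<.03)&(np.abs(W[...,1]-t[1])<.075)&(np.abs(W[...,2]-t[2])<.06)
    P=W[m]-t; return P,t
E
python3 - <<'E'
from h import *
P,t=tips(); print(t,len(P))
for s in (-1,1):
    Q=P[P[:,1]*s>0]; print(s,len(Q),np.sort(Q[:,2])[:6], Q[Q[:,2]<.0].min(0),Q[Q[:,2]<.0].max(0))
for z in np.arange(-.03,.06,.01):
    q=P[(P[:,2]>z)&(P[:,2]<z+.01)]
    if len(q): print(round(z,2),len(q),q.min(0).round(3),q.max(0).round(3))
E
```

```text
[ 0.46483105 -0.12813442  0.10291818] 442Traceback (most recent call last):
  File "<stdin>", line 4, in <module>
    return umr_minimum(a, axis, None, out, keepdims, initial, where)
ValueError: zero-size array to reduction operation minimum which has no identity
```

```bash
python3 - <<'E'
from h import *
P,t=tips(); print(t,len(P))
for z in np.arange(-.06,.06,.01):
    q=P[(P[:,2]>z)&(P[:,2]<z+.01)]
    if len(q): print(round(z,2),len(q),q.min(0).round(3),q.max(0).round(3),np.percentile(q[:,1],[25,75]).round(3))
E
```

```text
[ 0.46619    -0.12813841  0.10454273] 423
0.01 35 [-0.012 -0.05   0.014] [0.016 0.051 0.02 ] [-0.043  0.049]
0.02 100 [-0.014 -0.055  0.02 ] [0.016 0.057 0.03 ] [-0.043  0.052]
0.03 92 [-0.012 -0.056  0.03 ] [0.015 0.058 0.04 ] [-0.043  0.052]
0.04 109 [-0.013 -0.058  0.04 ] [0.015 0.058 0.05 ] [-0.043  0.053]
0.05 87 [-0.013 -0.066  0.05 ] [0.017 0.061 0.06 ] [-0.045  0.052]
```

```bash
python3 - <<'E'
from h import *
p,d=cams.camera("scene");o=sensors.get_obs();t=o["position"];print(t,o["clock"],w2px("scene",t),w2px("scene",t+[0,.05,-.006]),w2px("scene",t+[0,-.05,-.006]))
W=cloud("scene",d)
for u,v in [(265,250),(300,260),(320,300),(345,240),(385,230),(307,188),(307,190),(308,194),(271,180)]: print(u,v,W[v,u])
print(w2px("scene",[.5949,.0359,.012]),w2px("scene",[.6419,.0335,.0195]),w2px("scene",[.5479,.0382,.0195]))
c=p[120:220,240:360,::-1].copy(); cv2.imwrite("pics/z2.png",cv2.resize(c,None,fx=6,fy=6,interpolation=cv2.INTER_CUBIC))
E
```

```text
[ 0.46699659 -0.12810925  0.10540075] 2.225 [289.77949685 193.92648653] [309.25158682 202.99410665] [271.51230849 190.52439813]
265 250 [ 0.57516536 -0.10389292  0.03434335]
300 260 [ 0.54528622 -0.04167169  0.01948292]
320 300 [0.61603083 0.05926611 0.01277106]
345 240 [ 0.42534205 -0.01893725  0.01467369]
385 230 [0.34511288 0.02881852 0.01756785]
307 188 [ 0.47891245 -0.07340988  0.1376976 ]
307 190 [ 0.47708661 -0.07498637  0.13235751]
308 194 [ 0.27071053 -0.23721652 -0.00054767]
271 180 [ 0.47269412 -0.1723454   0.12679388]
[316.61244823 289.73072967] [298.86808921 298.85264219] [333.03252801 274.58229686]
```

View pics/z2.png

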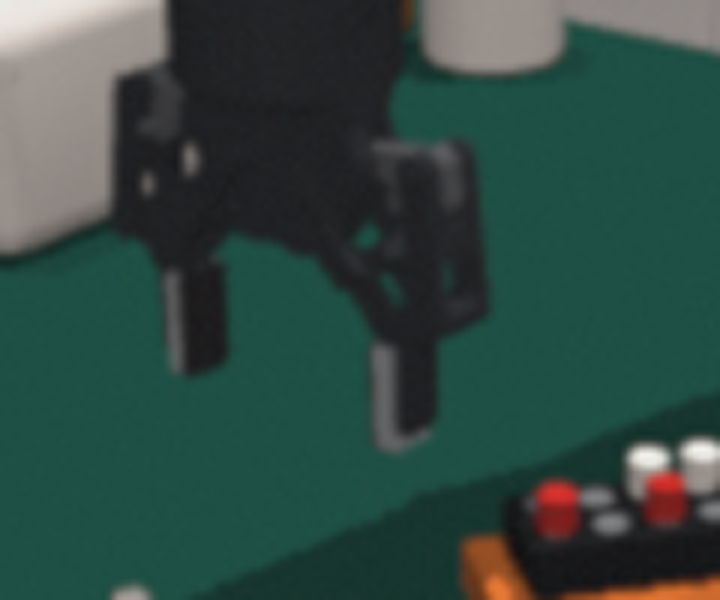

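```bash
python3 -m jog '[[[0.008,0,-0.035],[0,0,-0.0],100],[[0,0,0],[0,0,0],100],[[0,0,0],[0,0,0],100]]'; python3 - <<'E'
from h import *
P,t=tips(); print(t)
for z in np.arange(-.06,.06,.01):
    q=P[(P[:,2]>z)&(P[:,2]<z+.01)]
    if len(q): print(round(z,2),len(q),q.min(0).round(3),q.max(0).round(3))
p,d=cams.camera("scene")
c=p[150:270,200:360,::-1].copy(); cv2.imwrite("pics/z3.png",cv2.resize(c,None,fx=5,fy=5,interpolation=cv2.INTER_CUBIC))
E
```

```text
clock: 2.6
position: [0.4793, -0.1278, 0.0762]
ee_rot: [0.027, 1.0, -0.002, 0.006]
ft_force: [-0.8, 0.1, 1.1]
grip_width: 1.001
[ 0.47925712 -0.12771487  0.07609541]
-0.06 9 [ 0.024  0.06  -0.058] [ 0.029  0.074 -0.05 ]
-0.05 16 [ 0.026 -0.011 -0.047] [ 0.03   0.062 -0.042]
0.01 24 [-0.013 -0.051  0.016] [0.016 0.051 0.02 ]
0.02 87 [-0.012 -0.058  0.02 ] [0.017 0.057 0.03 ]
0.03 101 [-0.013 -0.055  0.03 ] [0.018 0.057 0.04 ]
0.04 96 [-0.01  -0.056  0.04 ] [0.017 0.057 0.05 ]
0.05 85 [-0.012 -0.056  0.05 ] [0.016 0.059 0.06 ]
```

View pics/z3.png

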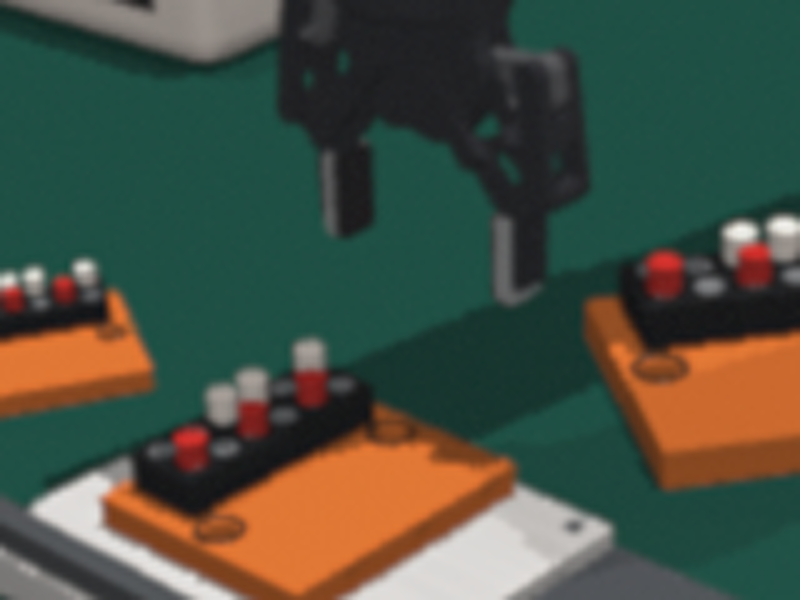

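The depth image puts the open tips about 14 mm above the reported TCP, where I expected about 6 mm below. I'll go by the camera, descend in stages and recheck. I'm also narrowing the stance so both fingers meet the plate's edge.

```bash
python3 -m jog '[[[-0.004,0.008,-0.02],[0,0,-0.0],60],[[0,0,0],[0,0,0],60],[[0,0,0],[0,0,0],60],[[0,0,0],[0,0,0],60]]'; cat >> h.py <<'E'
def prof():
    P,t=tips(); print(t, "quat",sensors.get_obs()["ee_rot"].round(4))
    for z in np.arange(-.05,.06,.005):
        q=P[(P[:,2]>z)&(P[:,2]<z+.005)]
        if len(q): print(round(z,3),len(q),q.min(0).round(3),q.max(0).round(3))
def snap(name,n="scene",box=(150,310,190,400),f=4):
    p,d=cams.camera(n);a,b,c,e=box
    cv2.imwrite(f"pics/{name}.png",cv2.resize(p[a:b,c:e,::-1],None,fx=f,fy=f,interpolation=cv2.INTER_CUBIC)[:600,:800])
    return p,d
E
python3 - <<'E'
from h import *
prof(); snap("z4",box=(150,300,190,390))
E
```

```text
clock: 3.2
position: [0.4772, -0.1203, 0.0598]
ee_rot: [0.027, 1.0, -0.002, 0.009]
ft_force: [1.0, -0.5, 1.0]
grip_width: 0.599
[ 0.47732685 -0.12040007  0.05983492] quat [ 0.0272  0.9996 -0.0017  0.0094]
-0.045 9 [ 0.026  0.053 -0.042] [ 0.029  0.075 -0.04 ]
-0.04 1 [ 0.029  0.058 -0.04 ] [ 0.029  0.058 -0.04 ]
-0.03 4 [ 0.028 -0.019 -0.027] [ 0.03   0.033 -0.027]
0.005 25 [-0.011 -0.03   0.005] [0.013 0.035 0.01 ]
0.01 39 [-0.011 -0.033  0.01 ] [0.014 0.038 0.015]
0.015 46 [-0.012 -0.038  0.015] [0.016 0.041 0.02 ]
0.02 47 [-0.011 -0.037  0.02 ] [0.016 0.04  0.025]
0.025 54 [-0.013 -0.039  0.025] [0.015 0.041 0.03 ]
0.03 45 [-0.01  -0.039  0.03 ] [0.015 0.04  0.035]
0.035 44 [-0.01  -0.037  0.035] [0.014 0.04  0.04 ]
0.04 45 [-0.014 -0.039  0.04 ] [0.013 0.04  0.045]
0.045 34 [-0.014 -0.036  0.045] [0.017 0.042 0.05 ]
0.05 75 [-0.014 -0.057  0.05 ] [0.016 0.058 0.055]
0.055 98 [-0.011 -0.056  0.055] [0.017 0.059 0.06 ]
```

View pics/z4.png

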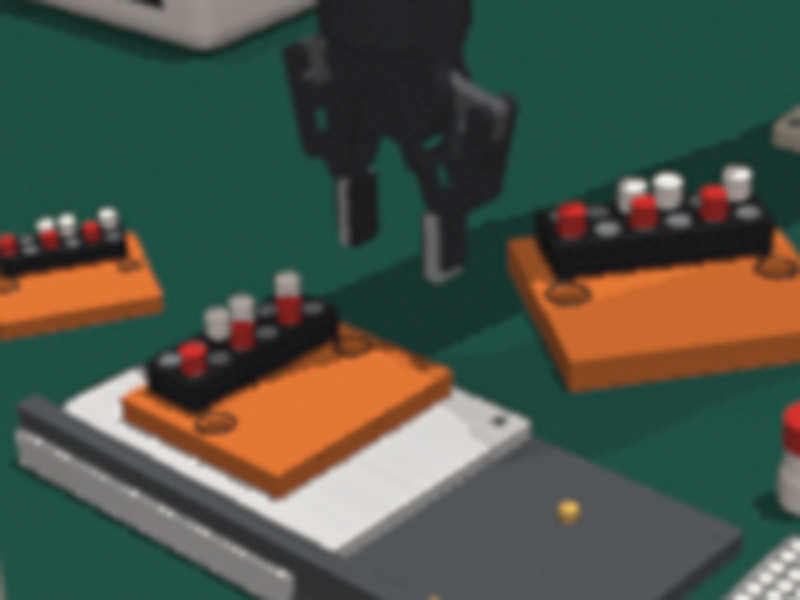

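```bash
python3 -m jog '[[[-0.002,0,-0.02],[0,0.019,0.0],60],[[0,0,-0.018],[0,0,0],60],[[0,0,0],[0,0,0],60]]'; 
python3 - <<'E'
from h import *
prof(); snap("z5",box=(150,300,190,390))
E
```

```text
clock: 3.68
position: [0.4761, -0.1207, 0.0219]
ee_rot: [0.027, 1.0, -0.002, 0.0]
ft_force: [0.3, 0.0, 0.7]
grip_width: 0.6
[ 0.47663817 -0.12078205  0.02261084] quat [ 0.0273  0.9996 -0.002   0.0011]
-0.03 11 [-0.028 -0.022 -0.026] [-0.003  0.073 -0.025]
-0.025 344 [-0.03  -0.071 -0.025] [ 0.005  0.074 -0.021]
-0.005 4 [ 0.027  0.055 -0.005] [ 0.03   0.072 -0.002]
-0.0 1 [ 0.003 -0.028  0.005] [ 0.003 -0.028  0.005]
0.005 26 [-0.011 -0.03   0.006] [0.029 0.033 0.01 ]
0.01 36 [-0.011 -0.033  0.01 ] [0.016 0.039 0.015]
0.015 48 [-0.011 -0.04   0.015] [0.014 0.04  0.02 ]
0.02 42 [-0.011 -0.039  0.02 ] [0.016 0.04  0.025]
0.025 44 [-0.01  -0.038  0.025] [0.014 0.042 0.03 ]
0.03 51 [-0.008 -0.037  0.03 ] [0.016 0.041 0.035]
0.035 42 [-0.008 -0.036  0.035] [0.014 0.039 0.04 ]
0.04 40 [-0.011 -0.038  0.04 ] [0.015 0.04  0.044]
0.045 37 [-0.015 -0.037  0.045] [0.016 0.042 0.05 ]
0.05 66 [-0.012 -0.054  0.05 ] [0.019 0.058 0.055]
0.055 97 [-0.011 -0.058  0.055] [0.019 0.059 0.06 ]
```

View pics/z5.png

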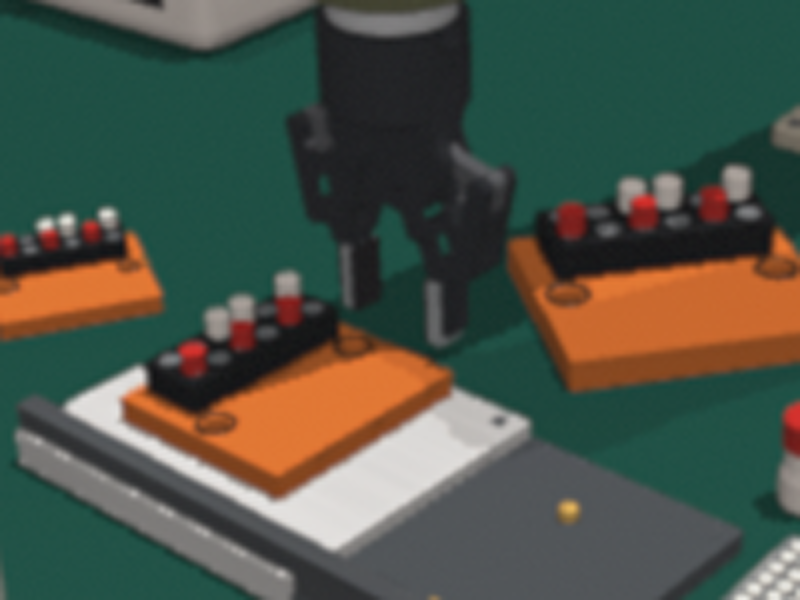

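```bash
python3 -m jog '[[[0.006,0,-0.002],[0,0,0],60],[[0.004,0,0],[0,0,0],60],[[0.004,0,0],[0,0,0],60],[[0.004,0,0],[0,0,0],60]]'; python3 -m jog '[[[0.005,0,0],[0,0,0],60],[[0.005,0,0],[0,0,0],60],[[0.005,0,0],[0,0,0],60]]'
python3 - <<'E'
from h import *
snap("z6",box=(150,300,190,390))
E
```

```text
clock: 4.28
position: [0.4968, -0.1209, 0.0226]
ee_rot: [0.027, 1.0, -0.002, 0.002]
ft_force: [-4.1, 0.6, 2.5]
grip_width: 0.598
clock: 4.65
position: [0.5116, -0.121, 0.0223]
ee_rot: [0.028, 1.0, -0.002, 0.001]
ft_force: [-3.7, 0.7, 2.7]
grip_width: 0.599
```

View pics/z6.png

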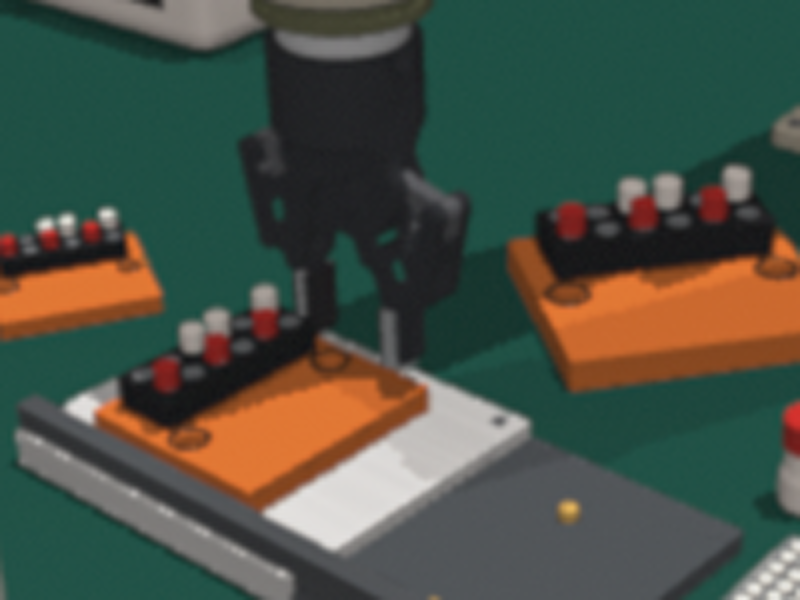

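The plate is moving squarely, with about 4 N of drag and roughly 4–5 mm left to the fence.

```bash
python3 -m jog '[[[0.003,0,0],[0,0,0],60]]';python3 -m jog '[[[0.002,0,0],[0,0,0],60]]';python3 -m jog '[[[0.002,0,0],[0,0,0],60]]'
```

```text
clock: 4.82
position: [0.5153, -0.121, 0.0223]
ee_rot: [0.027, 1.0, -0.002, 0.001]
ft_force: [-4.7, -1.1, 2.2]
grip_width: 0.601
clock: 4.95
position: [0.5175, -0.1209, 0.0223]
ee_rot: [0.027, 1.0, -0.002, 0.001]
ft_force: [-4.1, -0.7, 3.0]
grip_width: 0.599
clock: 5.08
position: [0.5187, -0.121, 0.0221]
ee_rot: [0.027, 1.0, -0.002, 0.0]
ft_force: [-11.0, 0.9, 8.1]
grip_width: 0.597
```

Force rose to 11 N, so the plate is against the fence. I'm backing off, rising and turning the hand to go behind the trailing edge.

```bash
python3 -m jog '[[[-0.015,0,0],[0,0,0],60],[[-0.015,0,0.03],[0,0,0],60],[[0,0,0.055],[0,0,-0.17],60],[[0,-0.02,0.03],[0,0,-0.17],60],[[0.01,-0.03,0],[0,0,-0.17],60]]'
python3 -m jog '[[[0.02,-0.03,0],[0,0,-0.17],60],[[0.02,-0.02,0],[0,0,-0.17],60],[[0.03,0,0],[0,0,-0.17],60],[[0.01,0,0],[0,0,-0.17],60],[[0,0,0],[0,0,-0.17],60]]'
python3 - <<'E'
from h import *
o=sensors.get_obs();print(o["joint_pos"].round(2),o["ee_rot"])
snap("z7",n="top",box=(150,320,240,460),f=3.5)
E
```

```text
clock: 5.7
position: [0.5014, -0.1697, 0.1418]
ee_rot: [0.283, 0.959, -0.0, 0.003]
ft_force: [0.8, -0.8, 0.5]
grip_width: 0.603
clock: 6.32
position: [0.5886, -0.2242, 0.1443]
ee_rot: [0.664, 0.747, -0.002, 0.009]
ft_force: [0.2, -0.2, -0.3]
grip_width: 0.601
[-0.27  0.46  0.74  1.6  -0.32  1.19  0.64] [ 0.66445193  0.74727119 -0.00176292  0.00928993]
```

View pics/z7.png

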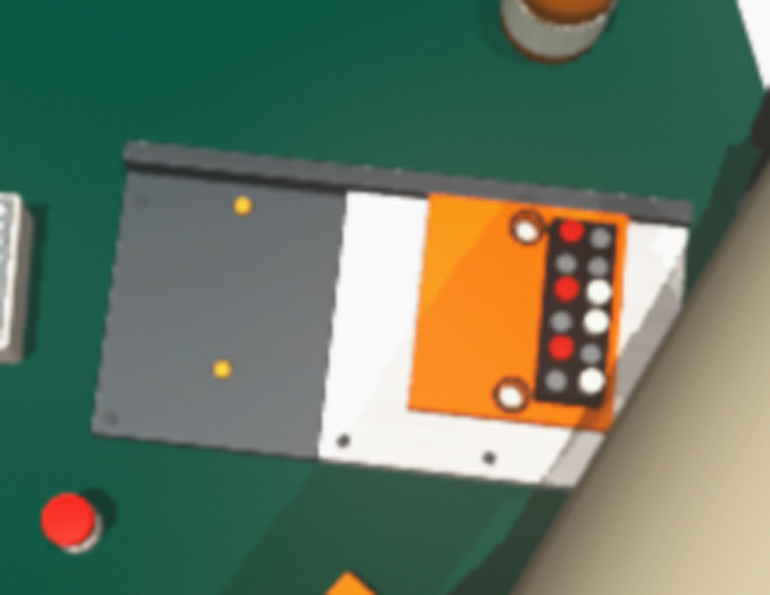

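```bash
python3 - <<'E'
from h import *
from scipy.spatial.transform import Rotation as R
zp=lambda a:((a[0]+.5)/3.5-.5+240,(a[1]+.5)/3.5-.5+150)
B=lambda w:(lambda d:np.array([d[0]*np.cos(-.05)+d[1]*np.sin(-.05),-d[0]*np.sin(-.05)+d[1]*np.cos(-.05)]))(np.asarray(w)[:2]-[.5949,.0359])
H=[px2w("top",*zp(a),.034) for a in [(526,227),(512,394)]]
print("holes bed",[B(h) for h in H])
print("corner far-lead,near-lead,far-trail",[B(px2w("top",*zp(a),.034)) for a in [(429,194),(408,409),(628,213)]])
o=sensors.get_obs();print("tcp bed",B(o["position"]),o["position"])
# correction rotvec to jaw dir -0.05, straight down
y=np.array([np.cos(-.05),np.sin(-.05),0]);z=np.array([0,0,-1.]);x=np.cross(y,z)
print((R.from_matrix(np.stack([x,y,z],1))*R.from_quat(o["ee_rot"]).inv()).as_rotvec())
E
```

```text
holes bed [array([ 0.04789375, -0.1572498 ]), array([-0.04575215, -0.15758915])]
corner far-lead,near-lead,far-trail [array([ 0.06075893, -0.10249729]), array([-0.06011699, -0.10272674]), array([ 0.06205143, -0.21233698])]
tcp bed [ 0.00660583 -0.25970707] [ 0.58851763 -0.22381266  0.14427935]
[ 0.01558564  0.0102663  -0.15908888]
```

```bash
python3 -m jog '[[[-0.007,0,-0.03],[0.016,0.01,-0.159],60],[[0,0,-0.04],[0,0,0],60],[[0,0,-0.028],[0,0,0],60],[[0,0,0],[0,0,0],60]]'
python3 - <<'E'
from h import *
prof()
snap("z8",box=(130,280,160,360))
E
```

```text
clock: 6.88
position: [0.5842, -0.2234, 0.045]
ee_rot: [0.722, 0.692, 0.002, 0.002]
ft_force: [-0.9, -0.5, 0.3]
grip_width: 0.598
[ 0.58494783 -0.22374455  0.04643718] quat [0.7221 0.6917 0.0024 0.0033]
-0.05 376 [-0.03  -0.075 -0.05 ] [ 0.03  -0.014 -0.045]
-0.045 5 [-0.015 -0.068 -0.045] [ 0.011 -0.016 -0.044]
-0.03 8 [ 0.024  0.011 -0.029] [ 0.029  0.022 -0.026]
-0.0 44 [-0.028  0.006  0.003] [0.029 0.075 0.005]
0.005 63 [-0.027 -0.008  0.005] [0.03  0.074 0.01 ]
0.01 56 [-0.03  -0.009  0.01 ] [0.027 0.071 0.015]
0.015 57 [-0.029 -0.009  0.015] [0.027 0.07  0.02 ]
0.02 22 [-0.029 -0.008  0.02 ] [0.029 0.014 0.025]
0.025 20 [-0.029 -0.011  0.025] [0.03  0.015 0.029]
0.03 28 [-0.029 -0.009  0.03 ] [0.029 0.014 0.035]
0.035 21 [-0.029 -0.01   0.035] [0.029 0.015 0.04 ]
0.04 23 [-0.03  -0.008  0.04 ] [0.028 0.014 0.045]
0.045 15 [-0.03  -0.011  0.045] [0.03  0.014 0.05 ]
0.05 24 [-0.029 -0.011  0.05 ] [0.03  0.015 0.055]
0.055 31 [-0.029 -0.012  0.055] [0.029 0.016 0.06 ]
```

View pics/z8.png

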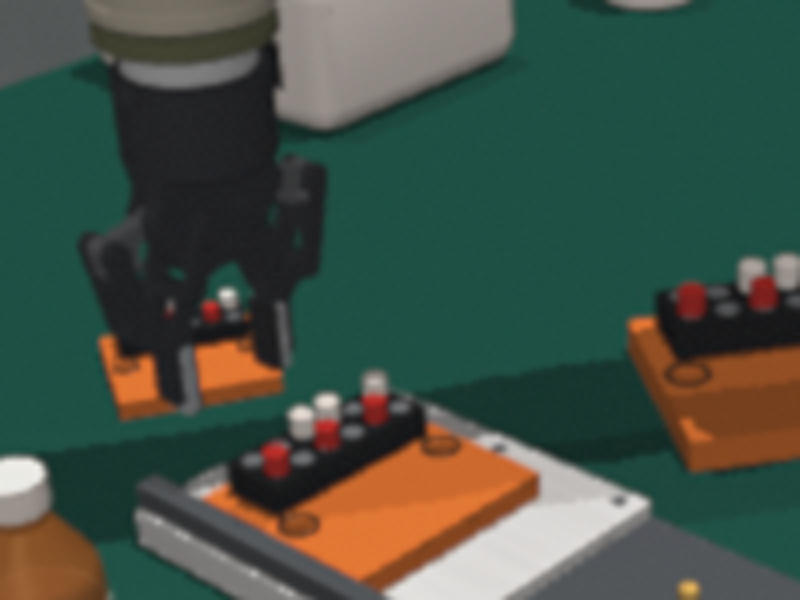

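```bash
python3 -m jog '[[[-0.001,0,-0.02],[0,0,0],60],[[-0.001,0,-0.006],[0,0,0],60],[[0,0,0],[0,0,0],60]]'
python3 -m jog '[[[0.0,0.012,0],[0,0,0],60],[[0.0005,0.01,0],[0,0,0],60],[[0.0005,0.005,0],[0,0,0],60]]'
python3 - <<'E'
from h import *
prof()
snap("z9",box=(130,280,160,360))
E
```

```text
clock: 7.35
position: [0.5853, -0.2246, 0.0229]
ee_rot: [0.722, 0.692, 0.004, 0.006]
ft_force: [0.7, -0.1, 0.5]
grip_width: 0.595
clock: 7.72
position: [0.5869, -0.1956, 0.0238]
ee_rot: [0.722, 0.692, 0.005, 0.006]
ft_force: [0.6, -0.5, -0.3]
grip_width: 0.598
[ 0.58711344 -0.19489501  0.02376107] quat [0.7214 0.6924 0.0049 0.0061]
-0.03 36 [-0.029 -0.075 -0.027] [ 0.027 -0.046 -0.025]
-0.025 78 [-0.027 -0.075 -0.025] [ 0.028 -0.044 -0.022]
-0.01 5 [ 0.024 -0.019 -0.006] [ 0.027 -0.006 -0.005]
-0.005 6 [ 0.024 -0.016 -0.005] [ 0.029 -0.007 -0.003]
0.005 90 [-0.029  0.058  0.008] [0.029 0.075 0.01 ]
0.01 84 [-0.029 -0.007  0.01 ] [0.029 0.075 0.015]
0.015 70 [-0.028 -0.009  0.015] [0.03  0.065 0.02 ]
0.02 68 [-0.029 -0.012  0.02 ] [0.029 0.064 0.025]
0.025 229 [-0.03  -0.012  0.025] [0.03  0.064 0.03 ]
0.03 70 [-0.029 -0.01   0.03 ] [0.029 0.06  0.035]
0.035 108 [-0.03  -0.009  0.035] [0.03 0.06 0.04]
0.04 44 [-0.029 -0.008  0.04 ] [0.03  0.059 0.045]
0.045 21 [-0.029 -0.01   0.045] [0.028 0.013 0.05 ]
0.05 20 [-0.029 -0.012  0.05 ] [0.029 0.013 0.055]
0.055 27 [-0.03  -0.013  0.055] [0.03  0.014 0.06 ]
```

View pics/z9.png

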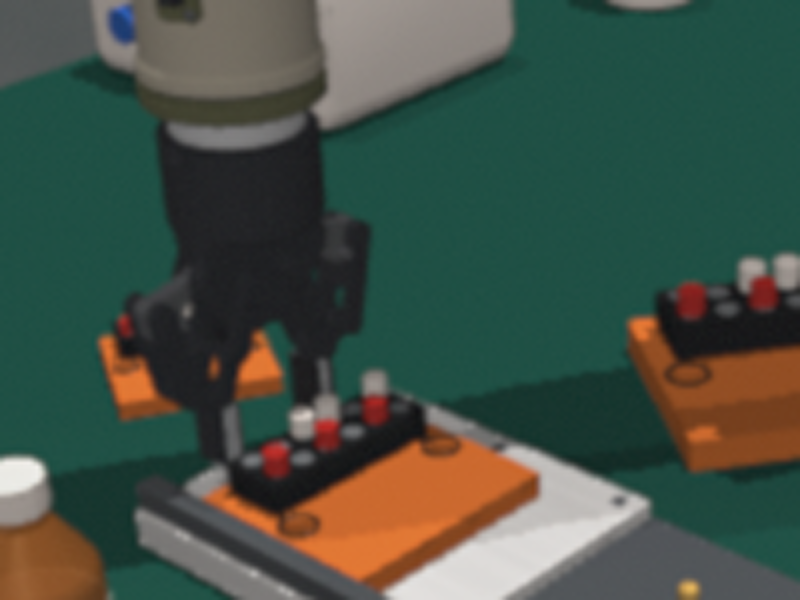

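```bash
python3 -m jog '[[[0,0.002,-0.003],[0,0.0155,-0.009],60],[[0,0.004,0],[0,0,0],60],[[0,0.005,0],[0,0,0],60],[[0,0.006,0],[0,0,0],60]]'
python3 -m jog '[[[0.0005,0.006,0],[0,0,0],60],[[0.0005,0.008,0],[0,0,0],60],[[0.0005,0.008,0],[0,0,0],60]]'
python3 - <<'E'
from h import *
snap("z10",box=(130,280,160,360))
E
```

```text
clock: 8.32
position: [0.5867, -0.1801, 0.0207]
ee_rot: [0.726, 0.688, -0.002, 0.001]
ft_force: [-0.2, -3.6, -0.3]
grip_width: 0.601
clock: 8.7
position: [0.588, -0.1571, 0.0208]
ee_rot: [0.726, 0.688, -0.002, 0.002]
ft_force: [0.2, -2.8, -0.5]
grip_width: 0.597
```

View pics/z10.png

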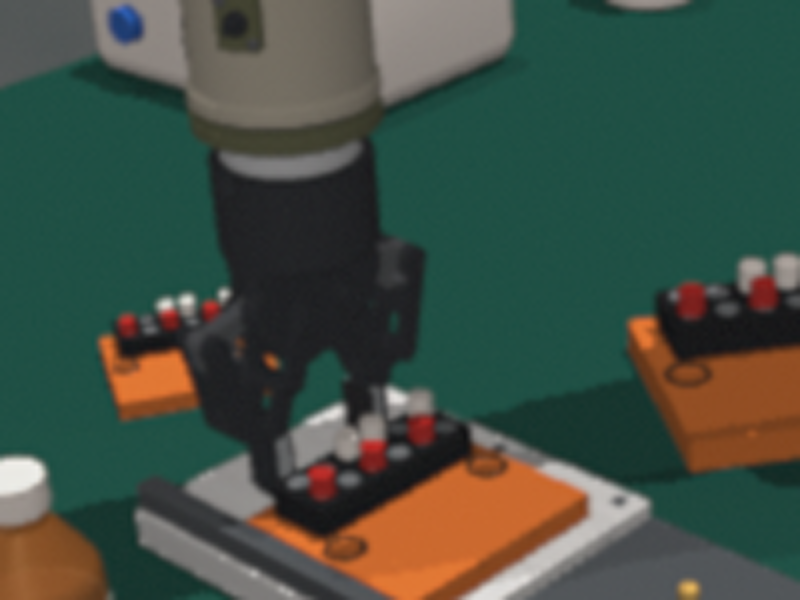

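```bash
python3 -m jog '[[[0.0004,0.008,0],[0,0,0],60],[[0.0004,0.008,0],[0,0,0],60],[[0.0004,0.008,0],[0,0,0],60],[[0.0004,0.008,0],[0,0,0],60],[[0.0004,0.008,0],[0,0,0],60]]'
python3 -m jog '[[[0.0004,0.008,0],[0,0,0],60],[[0.0004,0.007,0],[0,0,0],60],[[0.0004,0.006,0],[0,0,0],60],[[0,0,0],[0,0,0],60]]'
python3 - <<'E'
from h import *
snap("z11",box=(150,330,190,400),f=3.3)
snap("z12",n="top",box=(150,320,240,460),f=3.5)
E
```

```text
clock: 9.38
position: [0.5903, -0.1131, 0.0208]
ee_rot: [0.725, 0.688, -0.002, 0.001]
ft_force: [-0.2, -2.2, -0.1]
grip_width: 0.597
clock: 9.88
position: [0.5917, -0.0894, 0.0207]
ee_rot: [0.725, 0.689, -0.002, 0.001]
ft_force: [-0.3, 0.5, 0.4]
grip_width: 0.602
```

View pics/z11.png

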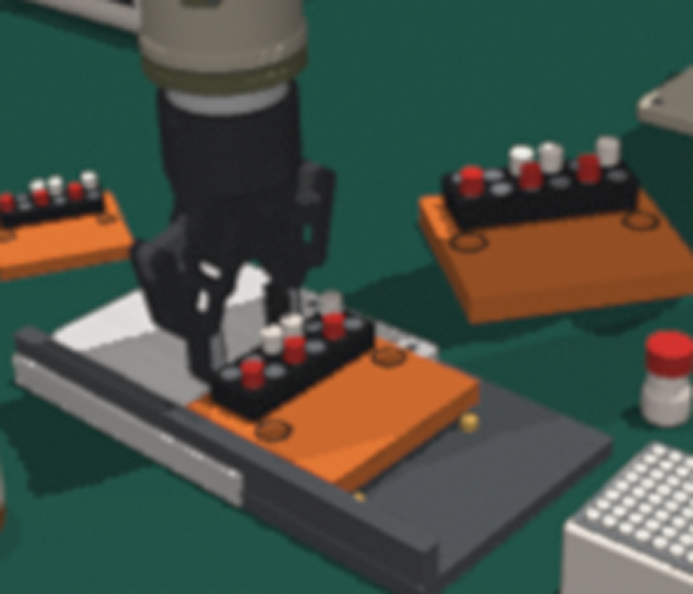

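View pics/z12.png

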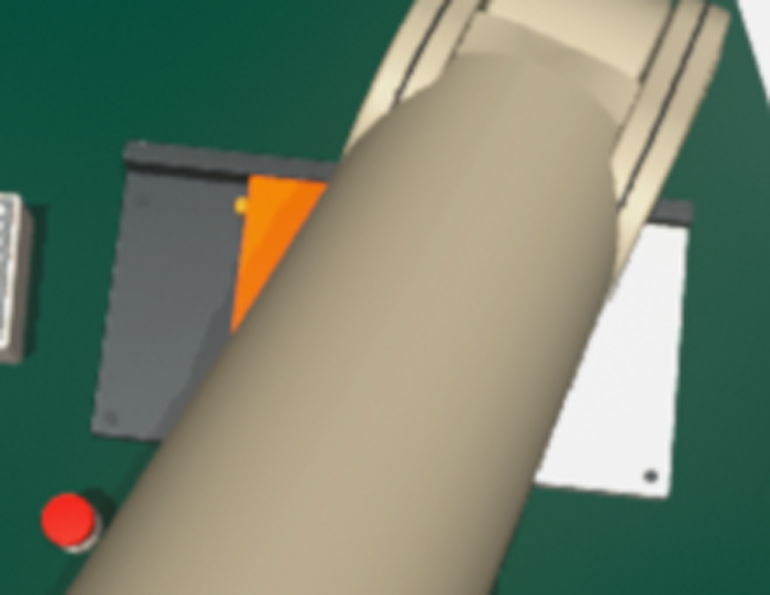

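```bash
cat >> h.py <<'E'
B=lambda w:(lambda d:np.array([d[0]*np.cos(-.05)+d[1]*np.sin(-.05),-d[0]*np.sin(-.05)+d[1]*np.cos(-.05)]))(np.asarray(w)[:2]-[.5949,.0359])
E
python3 - <<'E'
from h import *
zp=lambda a:((a[0]+.5)/3.5-.5+240,(a[1]+.5)/3.5-.5+150)
for a in [(249,175),(231,330)]: print(B(px2w("top",*zp(a),.034)))
print(B(sensors.get_obs()["position"]))
E
```

```text
[ 0.06062184 -0.00251235]
[-0.02753923 -0.00297416]
[ 0.00301327 -0.1257342 ]
```

```bash
python3 -m jog '[[[0.0003,0.006,0],[0,0,0],60],[[0.0003,0.006,0],[0,0,0],60],[[0.0003,0.006,0],[0,0,0],60],[[0.0003,0.006,0],[0,0,0],60],[[0.0003,0.006,0],[0,0,0],60]]'
python3 -m jog '[[[0.0003,0.005,0],[0,0,0],60],[[0.0003,0.005,0],[0,0,0],60],[[0.0003,0.004,0],[0,0,0],60],[[0,0,0],[0,0,0],60]]'
python3 - <<'E'
from h import *
snap("z13",box=(190,340,210,410),f=4)
snap("z14",n="top",box=(150,320,240,460),f=3.5)
E
```

```text
clock: 10.6
position: [0.5933, -0.0603, 0.0212]
ee_rot: [0.726, 0.688, -0.002, 0.002]
ft_force: [0.1, -3.1, -0.2]
grip_width: 0.602
clock: 11.1
position: [0.5941, -0.0437, 0.0209]
ee_rot: [0.726, 0.688, -0.002, 0.001]
ft_force: [-0.1, -0.7, 0.7]
grip_width: 0.598
```

View pics/z13.png

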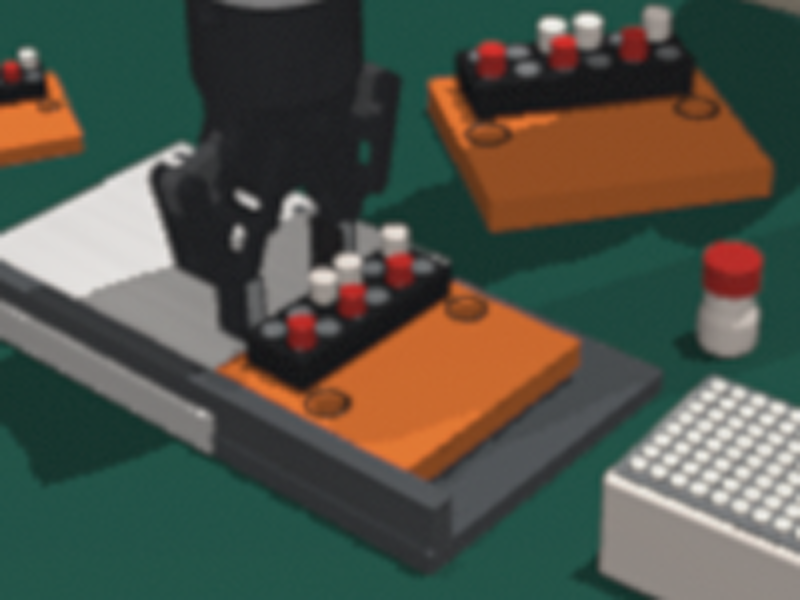

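View pics/z14.png

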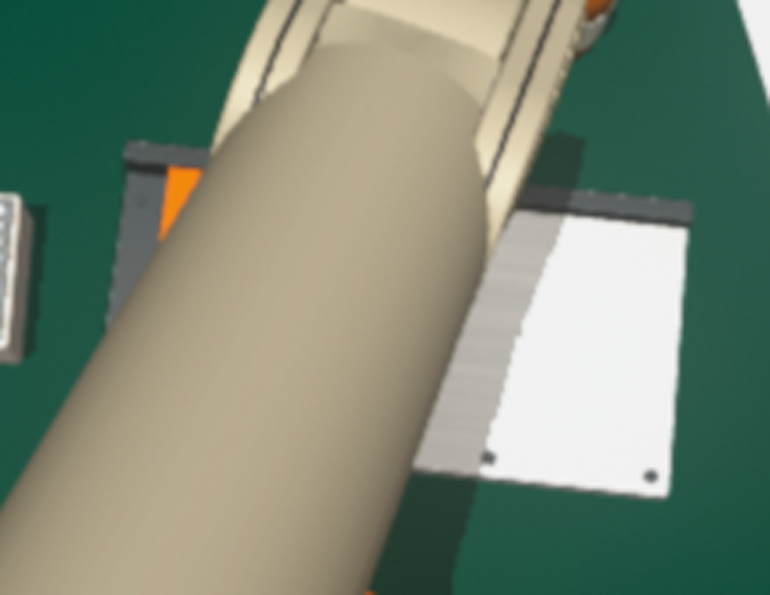

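The plate is riding level over the pins with about 12 mm left, so I'm going slowly from here.

```bash
python3 -m jog '[[[0.0002,0.003,0],[0,0,0],60],[[0.0001,0.003,0],[0,0,0],60],[[0,0.0015,0],[0,0,0],60]]'
python3 -m jog '[[[0,0.0012,0],[0,0,0],60],[[0,0.0012,0],[0,0,0],60]]'
python3 - <<'E'
from h import *
p,d=snap("z15",box=(190,340,210,410),f=4)
W=cloud("scene",d);print([W[v,u] for u,v in [(320,285),(340,280),(300,300)]])
E
```

```text
clock: 11.58
position: [0.5942, -0.0369, 0.0208]
ee_rot: [0.726, 0.688, -0.002, 0.002]
ft_force: [-0.0, -0.3, -0.2]
grip_width: 0.596
clock: 11.82
position: [0.5942, -0.0338, 0.0207]
ee_rot: [0.726, 0.688, -0.002, 0.001]
ft_force: [-0.4, -0.9, -0.3]
grip_width: 0.6
[array([0.60081651, 0.04805751, 0.03096671]), array([0.56823693, 0.06774648, 0.0312669 ]), array([0.65487666, 0.0468418 , 0.03111587])]
```

View pics/z15.png

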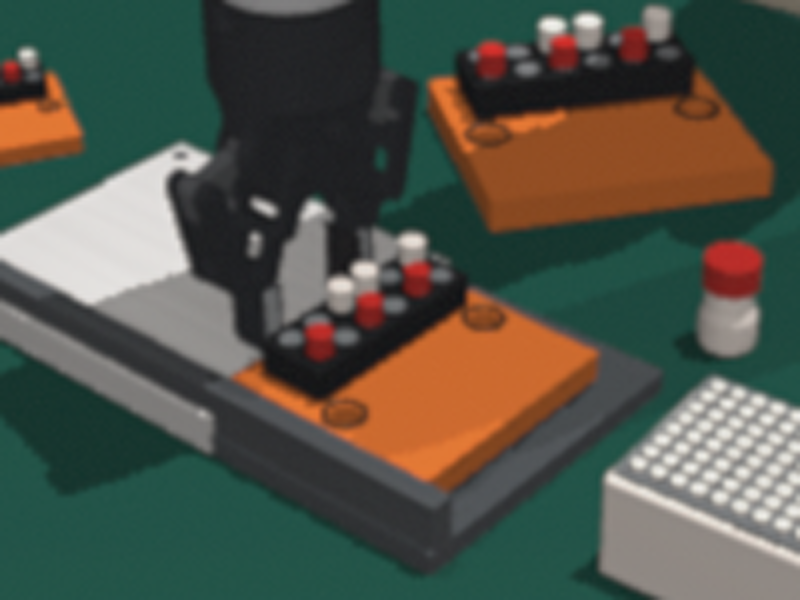

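```bash
cat >> h.py <<'E'
def plate():
    p,d=cams.camera("scene");W=cloud("scene",d)
    hsv=cv2.cvtColor(p,cv2.COLOR_RGB2HSV);m=cv2.inRange(hsv,(5,150,90),(22,255,255))>0
    m=cv2.erode(m.astype(np.uint8),np.ones((3,3)))>0
    w=W.reshape(-1,3)[m.ravel()];b=np.array([B(q) for q in w])
    k=(abs(b[:,0])<.058)&(abs(b[:,1])<.075)&(w[:,2]>.02); w=w[k];b=b[k]
    for _ in range(4):
        A=np.c_[b,np.ones(len(b))];s=np.linalg.lstsq(A,w[:,2],rcond=None)[0];r=w[:,2]-A@s;k=abs(r)<max(.0015,2*r.std());w=w[k];b=b[k]
    print("plane slope x,y, z0",s.round(4),len(b),"y range",b[:,1].min(),b[:,1].max())
E
python3 -m jog '[[[0,0.001,0],[0,0,0],60],[[0,0.0008,0],[0,0,0],60]]'
python3 - <<'E'
from h import *
plate()
E
```

```text
clock: 12.12
position: [0.5942, -0.0311, 0.0207]
ee_rot: [0.726, 0.688, -0.002, 0.001]
ft_force: [0.6, -0.4, -0.1]
grip_width: 0.602
plane slope x,y, z0 [0.0008 0.0005 0.0254] 1222 y range -0.05252128322906767 0.05491531621151254
```

The plate has dropped: its top is at z ≈ 25.4 mm (26 expected) and level. I'm backing off and rising to verify.

```bash
python3 -m jog '[[[0,-0.006,0],[0,0,0],60],[[0,-0.015,0],[0,0,0],60],[[0,-0.025,0.02],[0,0,0],60],[[0,-0.03,0.05],[0,0,0],60],[[0,-0.05,0.05],[0,0,0],60]]'
python3 -m jog '[[[-0.05,-0.03,0.03],[0,0,0],60],[[-0.055,0,0],[0,0,0],60],[[-0.055,-0.02,0],[0,0,0],60],[[0,-0.055,0],[0,0,0],60],[[0,0,0],[0,0,0],60]]'
python3 - <<'E'
from h import *
plate()
snap("z16",box=(190,340,210,410),f=4)
snap("z17",n="top",box=(150,320,240,460),f=3.5)
E
```

```text
clock: 12.8
position: [0.5919, -0.1553, 0.1367]
ee_rot: [0.725, 0.689, -0.004, -0.0]
ft_force: [0.8, -0.6, 0.6]
grip_width: 0.599
clock: 13.42
position: [0.4274, -0.276, 0.1763]
ee_rot: [0.732, 0.682, 0.006, 0.005]
ft_force: [0.5, 0.4, 1.2]
grip_width: 0.598
plane slope x,y, z0 [ 0.0016 -0.0032  0.0256] 1223 y range -0.05218011032067853 0.05427291597826961
```

View pics/z16.png

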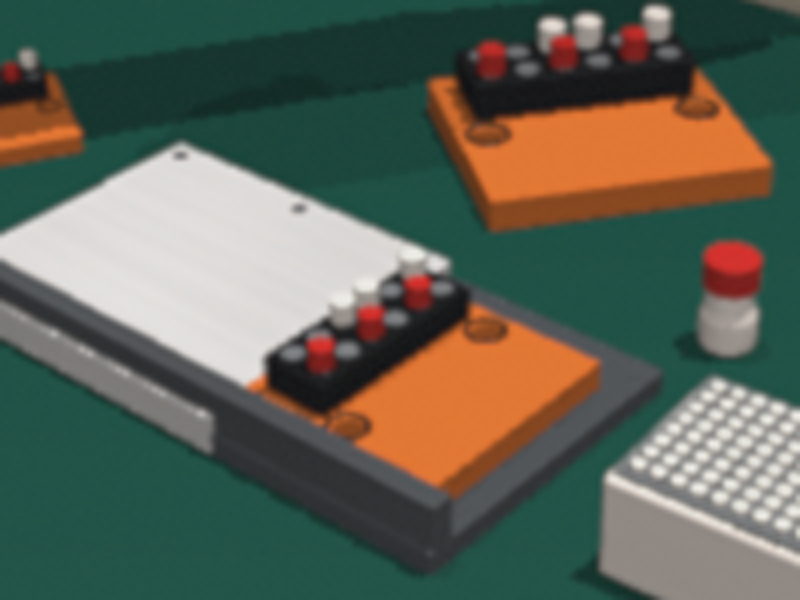

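View pics/z17.png

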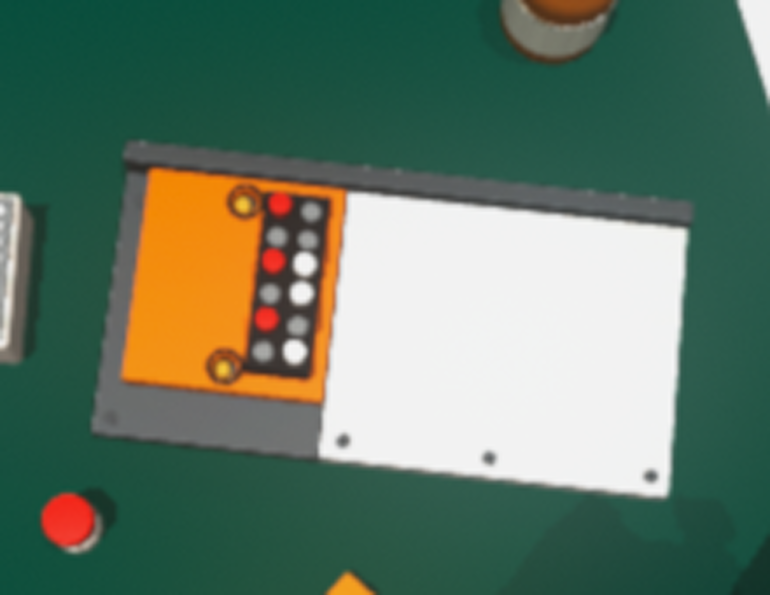

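Both pins show inside the holes at (243,203) and (223,367). The plate is down, level and against the fence, the bystanders haven't moved, and the hand is clear. I'm handing in.

```bash
python3 -m jog '[[[0,0,0],[0,0,0],60],[[0,0,0],[0,0,0],60]]'; python3 - <<'E'
from h import *
print(manip.hand_in())
E
```

```text
clock: 13.82
position: [0.4297, -0.2707, 0.175]
ee_rot: [0.729, 0.684, 0.004, 0.004]
ft_force: [0.3, -0.7, -0.6]
grip_width: 0.6
the job is handed in; nothing more can be done
None
```

The orange plate is down in the nest over both pins, and I handed the job in at 13.8 s of the 56 s allowed. No verdict was reported.

I used the half-open fingers as a two-point pusher. First I pushed the near edge until the plate met the fence, where the force rose to 11 N. Then I pushed the trailing edge along the fence with about 3 N, and it dropped over the pins without needing to be pressed.

**Last checks, with the hand clear:**
- **Height and level:** the plate's top measured 25.6 mm above the bench (26 mm when fully seated), with a slope under 0.004 rad.
- **Position:** both pins show inside the holes in the top view, and the leading edge was at about +54 to +55 mm along the bed (+55 when centred). I judged it square by eye in that view and did not measure the angle.
- **Surroundings:** the bottle, tip rack and vial look unmoved in the last pictures, judged by eye. I saw no contact with the tube block.

**One disagreement:** the depth image put the fingertips about 20 mm higher, relative to the reported tool position, than the stated tip reach implies. I set the pushing heights from the camera instead, and the pushes went as expected.

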